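Try the lid stay of the coffee chest

ROBOT

A 6-joint arm with a two-finger parallel gripper is mounted at the origin on the work surface. World frame = base frame: x ahead of the robot, y to its left, z up, the work surface at z = 0. Lengths are in m, angles in rad, forces in N, time in s.
With the tool pointing down it reaches from about 0.375 to 0.9 m from the base axis. Payload 3.1 kg.
Tool frame: the origin (TCP) lies on the centre line of the jaws, within the pads' length; the fingertips stand 11 mm ahead of it and the grasp point (between the pads) lies 8 mm behind it; x points along the fingers, y is the direction in which the jaws open and shut, and the axes are right-handed (so a half turn about x gives the same grasp; the last joint's range is limited). The gripper opens to 87 mm and grips with 3 to 60 N. Pads are 19 mm wide; open, the fingers measure 117 mm over their backs; the gripper's body (75 mm by 190 mm) begins 51 mm behind the grasp point.
Start: joints at [0.975, 0.527, 1.433, -0, 1.181, -0.178], TCP at [0.254, 0.571, 0.234] pointing down, gripper open.
Joint ranges: [-3.08, 3.08], [-0.75, 2.2], [0.22, 2.44], [-1.43, 4.57], [0, 2.65], [-2.85, 2.85]. Speed limits (rad/s): [2.79, 2.79, 3.14, 3.14, 3.14, 3.14].

INTERFACE

Orientations are given as a unit quaternion [x, y, z, w].
In Python, from rig import robot, camera, camera_info gives the robot as it stands.
- The arm moves only by the shell command python3 -m inch 'ROWS' [FORCE]. ROWS is JSON, a list that holds one entry, the list of rows, each a list of 5 numbers: the shift along the tool's x, y, z in cm, then the turn about the tool's x in rad, then the opening, from 0 (shut) to 1 (fully open). A call has 1 to 8 rows; each row shifts and turns the pose as measured when the row begins, along the tool's axes as they then stand; what a row does not reach is not made up. A row lasts 1/12 s, in which the tool goes at most 41.7 mm and 7.16 degrees, less where a joint would pass 70% of its speed; a pose out of reach is approached as far as the arm can. A call with a gripper value outside its range is refused whole. The fingers move at their own pace and stop on an object; FORCE is the grip in N (left out, the last holds). Time passes only in rows, so rows that do not move let the fingers close. It gives the time, the measured TCP pose, the force and the opening at its end, in the units of the state.
- robot.get_obs(): the state, without advancing time (a new reading comes with each control period).
- camera(name): name is "side" or "top" or "wrist"; returns the picture (420x560x3 uint8, red, green, blue); there is no depth.
- camera_info(name): a dict with "camera_matrix" (3x3 intrinsics, pixels), "dist" ([k1, k2, p1, p2, k3] as OpenCV has them; the pictures are not rectified), "rvec" (rotation vector, rad) and "tvec" (3), from world to camera coordinates, as OpenCV has them. Camera axes: x right, y down, z forward; pixel columns grow to the right and rows downward; lengths in m; the calibration is good to about 2 mm. A picture is of the moment at which its call begins: read the wrist's pose just before it. camera_info takes no time and is no camera call; for the wrist camera it gives the pose at the moment of the call.
- robot.hand_in(): hands the job in, once; it reports no verdict.
The state is a dict: "time": time; "q": joint angles; "joint_velocities": joint speeds; "joint_torque": joint torques, N m; "position": TCP position; "tool_rot": TCP orientation; "ft_force": force on the tool from outside, world axes, zero at the start; "moment": the same for the moment, N m; "grip_width": finger opening in m.
Only numpy, scipy, OpenCV 4.12 (cv2) and the standard library are available. Lean on these libraries where they do the work, as an engineer would, in place of code of your own. Each camera call takes 0.05 s, during which the arm holds its last target. There are 200 camera calls.

TASK

The wooden cup chest has just been fitted with a folding stay, and it needs a trial before use: raise the chest's lid by its bar until the stay locks straight, let go, and leave the lid standing on the stay by itself for a couple of seconds. Then push the knee of the stay towards the chest's front to break it, and see the lid fully shut again; leave the small chest beside it closed.

Things in the scene. Friction and masses are not known exactly. Their poses are not given: they have to be found in the camera images.
- chest: Larger of two wooden chests, with a steel folding stay outside its left wall: 190 deep (x), 200 wide (y), 110 high (mm), fixed, cups inside. Origin: centre of its underside; x points from its front (handle side, towards the robot) to its back, y to its left, z up. Its 12 mm thick, 0.5 kg lid lies on the rim, hinged at the back: hinge line along y at x = 95, z = 110.
- bar (a point): Middle of the lid's handle: a steel bar 12 mm thick, 102 mm long, along the chest's y, held 45 mm out in front of the lid by a post at either end (82 mm free between). Shut: at x = -140, y = 0, z = 116 in the chest's frame; it moves on an arc of 235 mm about the hinge line. Pinch it from above, one finger before it, one behind; it can turn between the fingers as the lid rises.
- lid (a joint): Angle of the larger chest's lid, rad: 0 shut, growing as the front rises. The straight stay stops it at 0.87 (50 degrees); raised fully against that stop and held 0.5 s, a light spring carries the knee past straight, and let go the lid rests locked at about 0.86. Let go lower, it sinks shut in 1 to 2 s (soft-closing hinge, 2 to 4 N at the bar to raise it slowly).
- knee (a point): On the stay's knee pin, 150 mm left of the chest's middle. Pin: steel, 10 mm thick, level along y from 105 to 174 mm left of the middle, 16 mm head. Links 67 mm. Lid shut: 50 mm above the counter. Locked: about 147 mm, 8 mm past straight towards the back. Push it 20 mm or more to the chest's front (-x), 1 to 3 N: it goes over centre and on forward and down, and the lid sinks shut.
- small_lid (a joint): Angle, rad, of the lid of the smaller wooden chest (150 x 150 mm, 85 mm high), which has a similar bar but no stay: 0 shut. To stay shut.
Not all that is in view belongs to the job. What is shaped like the part that bears small_lid but turquoise is not meant.

How it is judged:
By the outcome, as a careful person would: the job done as asked, in the order asked, and still so for the second after the job is handed in, with the robot touching nothing.
It also fails if it takes over 56 s, if anything falls off the work surface, if the arm or the gripper's body presses on something with over 40 N, if the wrist force passes 120 N, or if a joint passes its speed limit or range.

## Working session

There is one attempt and no reset: what is moved stays moved. The work goes in short steps, Python scripts to look and compute and a shell command to move; the robot and the scene stay as the last step left them, time stands still between calls to the robot, and variables do not carry over. Pictures are saved under pics/ and viewed, about 8 in all and at most 12, crops included, and the job is handed in when it is done.

```bash
mkdir -p pics; ls; python3 - <<'E'
from rig import robot,camera,camera_info
import cv2,numpy as np
for n in ["side","top"]:
    cv2.imwrite(f"pics/{n}0.png",camera(n)[:,:,::-1])
    i=camera_info(n);R=cv2.Rodrigues(np.array(i["rvec"]))[0];print(n,-R.T@np.array(i["tvec"]).ravel(),R[2])
o=robot.get_obs();print(o["time"],o["position"],o["tool_rot"],o["grip_width"])
E
```

```text
pics
side [-0.32356907 -0.52625003  0.75966942] [ 0.68101661  0.4650179  -0.56566309]
top [0.42380374 0.00764098 0.89018679] [ 0.08920111 -0.00779038 -0.99598317]
0.1 [0.25320839 0.57071504 0.23268666] [ 0.14601061  0.69198593 -0.1472797   0.69148034] 0.08718989718593631
```

View pics/side0.png

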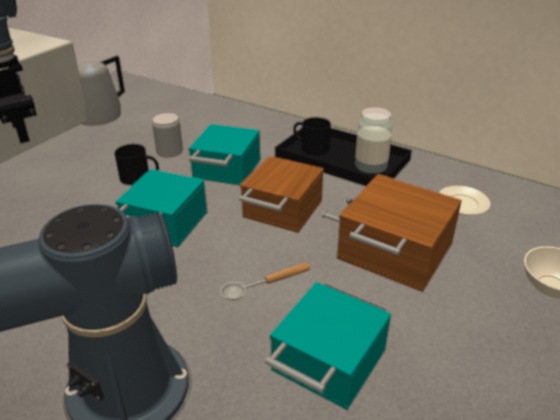

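View pics/top0.png

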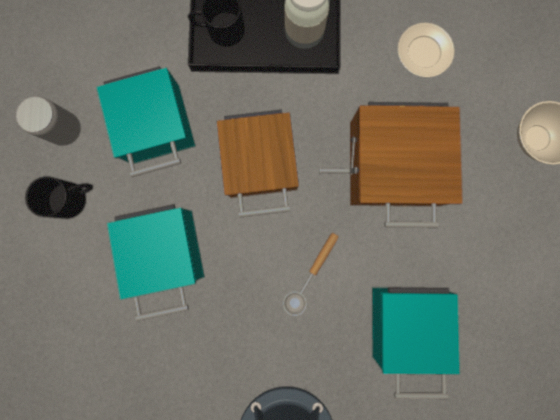

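Side view: large wooden chest at (400,230), small wooden at (283,192), three turquoise chests (not meant) at (225,155), (163,207) and (330,343). Top view: large chest lid spans (360..461, 107..204), bar near (411,224), stay pin (320..356,170). Bars that could be confused with it: small wood (263,211), turquoise (155,167), (161,312) and (421,395). I choose (411,224): the larger wooden chest with the stay. Next is a close crop to check.

```bash
cat > h.py <<'E'
from rig import robot,camera,camera_info
import cv2,numpy as np
from scipy.spatial.transform import Rotation as Ro
def ray(n,uv,z,i=None):
    i=i or camera_info(n);K=np.array(i["camera_matrix"]);D=np.array(i["dist"])
    R=cv2.Rodrigues(np.array(i["rvec"]))[0];c=-R.T@np.array(i["tvec"]).ravel()
    p=cv2.undistortPoints(np.array([[uv]],float),K,D)[0,0]
    d=R.T@np.array([*p,1]);return c+d*(z-c[2])/d[2]
E
python3 - <<'E'
import cv2
from h import *
im=cv2.imread("pics/top0.png")[95:240,310:480]
cv2.imwrite("pics/c1.png",cv2.resize(im,None,fx=4,fy=4,interpolation=cv2.INTER_CUBIC))
E
```

```text
(no output)
```

View pics/c1.png

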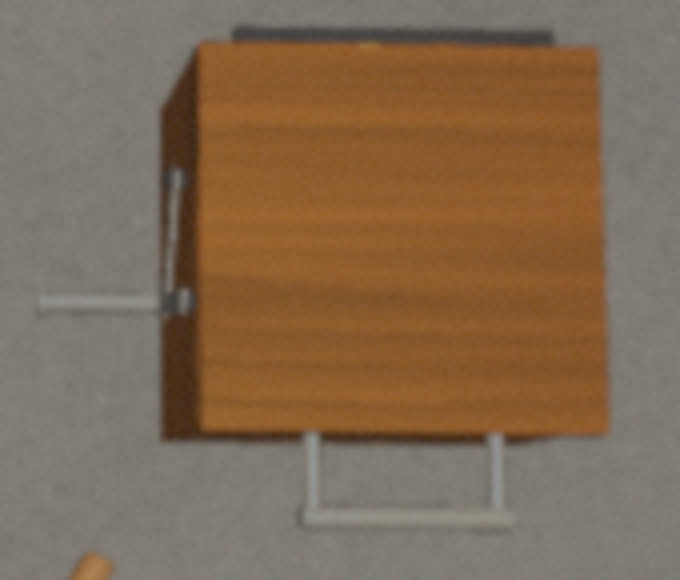

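The crop confirms the choice: it has the stay. Lid corners are at (198,43), (598,47), (608,432) and (202,430), bar ends at (304,518) and (512,521), pin tip at (40,303).

```bash
python3 - <<'E'
from h import *
f=lambda u,v,z:ray("top",(u/4+309.6,v/4+94.6),z)
P=[f(198,43,.122),f(598,47,.122),f(608,432,.122),f(202,430,.122)]
b=[f(304,518,.116),f(512,521,.116)]
for p in P+b:print(p.round(4))
yd=b[0]-b[1];print("bar mid",(b[0]+b[1])/2,np.linalg.norm(yd),"yaw bar",np.degrees(np.arctan2(-yd[0],yd[1])))
for a,c in((P[0],P[1]),(P[3],P[2])):
  d=a-c;print(np.degrees(np.arctan2(-d[0],d[1])),np.linalg.norm(d))
for a,c in((P[3],P[0]),(P[2],P[1])):
  d=c-a;print(np.degrees(np.arctan2(d[1],d[0])),np.linalg.norm(d))
print("pin",f(40,303,.05),f(185,302,.05))
# side view bar ends estimate
print("side bar",ray("side",(378.5,240.5),.116))
o=robot.get_obs();M=Ro.from_quat(o["tool_rot"]).as_matrix();print(M.round(3),o["position"])
E
```

```text
[ 0.6847 -0.1355  0.122 ]
[ 0.6863 -0.3345  0.122 ]
[ 0.4947 -0.3344  0.122 ]
[ 0.4928 -0.137   0.122 ]
[ 0.4512 -0.1876  0.116 ]
[ 0.4511 -0.289   0.116 ]
bar mid [ 0.45116139 -0.23828337  0.116     ] 0.1014387763122215 yaw bar -0.04958407803024495
0.46680145127965866 0.19896756658488585
0.5415614002015854 0.1974842574679232
0.42565091311732206 0.19193992627785145
-0.017819449407633442 0.19168905479029044
pin [ 0.56578171 -0.0643903   0.05      ] [ 0.56750535 -0.14161079  0.05      ]
side bar [ 0.4637043  -0.23885932  0.116     ]
[[-0.001  0.406  0.914]
 [-0.002  0.914 -0.406]
 [-1.    -0.002 -0.   ]] [0.25320839 0.57071504 0.23268666]
```

```bash
python3 -m inch '[[[0,0,3.5,0.125,0.45],[0,0,3.5,0.125,0.45],[0,0,3.5,0.125,0.45],[0,0,3.5,0.125,0.45],[0,0,3.5,0.125,0.45],[0,0,3.5,0.125,0.45],[0,0,3.5,0.125,0.45],[0,0,3.5,0.125,0.45]]]'
```

```text
time: 0.77
position: [0.4308, 0.3655, 0.2279]
tool_rot: [0.46, 0.537, -0.462, 0.535]
ft_force: [-0.0, 0.3, 0.3]
grip_width: 0.0434
```

```bash
python3 -m inch '[[[0,0,4,0.08,0.45],[0,0,4,0.06,0.45],[0,0,4,0,0.45],[0,0,4,0,0.45],[0,0,4,0,0.45],[0,0,4,0,0.45],[0,0,4,0,0.45],[0,0,4,0,0.45]]]'; python3 -m inch '[[[0,0,4,0,0.45],[0,0,4,0,0.45],[0,0,4,0,0.45],[0,0,4,0,0.45],[0,0,4,0,0.45],[0,0,4,0,0.45],[0,0,4,0,0.45],[0,0,0,0,0.45]]]'
```

```text
time: 1.43
position: [0.4394, 0.0332, 0.226]
tool_rot: [-0.498, -0.501, 0.501, -0.499]
ft_force: [1.4, -0.7, 0.5]
grip_width: 0.0393
time: 2.1
position: [0.4358, -0.2669, 0.2255]
tool_rot: [-0.5, -0.498, 0.504, -0.499]
ft_force: [1.8, 0.2, 0.2]
grip_width: 0.0392
```

```bash
python3 - <<'E'
from h import *
o=robot.get_obs();M=Ro.from_quat(o["tool_rot"]).as_matrix();print(M.round(3),o["position"])
t=np.array([.451,-.238,.116-.008+.008]);print("delta tool cm",(M.T@(t-o["position"])*100).round(2))
E
```

```text
[[-0.003  1.    -0.007]
 [-0.005 -0.007 -1.   ]
 [-1.    -0.003  0.005]] [ 0.43579304 -0.26689263  0.22549809]
delta tool cm [10.93  1.53 -2.96]
```

```bash
python3 -m inch '[[[0,1.5,-3,0,0.45],[0,0,0,0,0.45]]]'; python3 - <<'E'
from h import *
o=robot.get_obs();i=camera_info("wrist");cv2.imwrite("pics/w1.png",camera("wrist")[:,:,::-1])
M=Ro.from_quat(o["tool_rot"]).as_matrix();print(o["position"])
for t in ([.451,-.1875,.116],[.451,-.289,.116],o["position"]):
  print(cv2.projectPoints(np.array([t]),np.array(i["rvec"]),np.array(i["tvec"]),np.array(i["camera_matrix"]),np.array(i["dist"]))[0].ravel().round(1))
E
```

```text
time: 2.27
position: [0.4507, -0.241, 0.2244]
tool_rot: [-0.502, -0.495, 0.506, -0.496]
ft_force: [-0.2, 0.2, -0.8]
grip_width: 0.039
[ 0.4506838  -0.24097746  0.22435876]
[278.3 139. ]
[280.4 262.3]
[278.3 272.5]
```

View pics/w1.png

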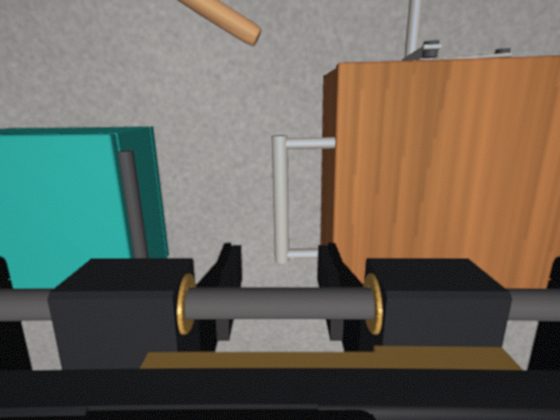

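The bar sits at (280,137)-(282,262), matching the prediction to about 2 px. I'll descend and pinch.

```bash
python3 -m inch '[[[3,0.1,0,0,0.45],[3,0,-0.2,0,0.45],[2.5,0,0,0,0.45],[2.2,0,0,0,0.45],[0.9,0,0,0,0.45]]]'; python3 -m inch '[[[0,0,0,0,0],[0,0,0,0,0],[0,0,0,0,0],[0,0,0,0,0],[0,0,0,0,0]]]' 20
```

```text
time: 2.73
position: [0.454, -0.2441, 0.108]
tool_rot: [-0.5, -0.492, 0.506, -0.503]
ft_force: [-0.3, -0.3, -0.1]
grip_width: 0.0391
time: 3.15
position: [0.4525, -0.2434, 0.1085]
tool_rot: [-0.498, -0.494, 0.506, -0.502]
ft_force: [-11.2, -4.6, -2.0]
grip_width: 0.0136
```

```bash
python3 -m inch '[[[-1.1,0,0,0,0],[-1.2,0.1,0,0,0],[-1.2,0.2,0,0,0],[-1.1,0.2,0,0,0],[-1.1,0.3,0,0,0],[-1.1,0.4,0,0,0]]]'
```

```text
time: 3.65
position: [0.4635, -0.2429, 0.1801]
tool_rot: [-0.497, -0.494, 0.506, -0.503]
ft_force: [0.1, -2.3, -4.5]
grip_width: 0.0112
```

```bash
python3 -m inch '[[[-1.1,0.5,0,0,0],[-1.1,0.5,0,0,0],[-1,0.6,0,0,0],[-1,0.6,0,0,0],[-1,0.6,0,0,0],[-1,0.7,0,0,0],[-0.9,0.75,0,0,0],[-0.8,0.75,0,0,0]]]'
```

```text
time: 4.32
position: [0.513, -0.2428, 0.2665]
tool_rot: [-0.495, -0.492, 0.507, -0.506]
ft_force: [1.6, -1.9, -5.5]
grip_width: 0.0113
```

```bash
python3 -m inch '[[[-0.7,0.8,0,0,0],[-0.7,0.8,0,0,0],[-0.5,0.7,0,0,0]]]'; python3 -m inch '[[[-0.5,0.6,0,0,0]]]';python3 -m inch '[[[-0.4,0.5,0,0,0]]]'
```

```text
time: 4.57
position: [0.5345, -0.2427, 0.2878]
tool_rot: [-0.493, -0.492, 0.509, -0.506]
ft_force: [-2.7, -1.2, -0.8]
grip_width: 0.0113
time: 4.65
position: [0.5406, -0.2427, 0.2932]
tool_rot: [-0.493, -0.492, 0.509, -0.506]
ft_force: [1.3, -2.7, -11.5]
grip_width: 0.0111
time: 4.73
position: [0.5426, -0.2424, 0.2948]
tool_rot: [-0.491, -0.495, 0.511, -0.504]
ft_force: [-8.3, -7.0, -22.4]
grip_width: 0.0112
```

```bash
python3 -m inch '[[[-0.1,0.15,0,0,0],[0,0.05,0,0,0],[-0.05,0.05,0,0,0],[0,0.05,0,0,0],[-0.05,0.05,0,0,0],[0,0.05,0,0,0],[-0.05,0.05,0,0,0],[0,0,0,0,0]]]'
```

```text
time: 5.4
position: [0.5403, -0.2427, 0.293]
tool_rot: [-0.486, -0.5, 0.515, -0.498]
ft_force: [-2.5, -1.9, -5.1]
grip_width: 0.0115
```

```bash
python3 -m inch '[[[-0.05,0.05,0,0,0],[0,0.05,0,0,0],[0,0,0,0,0]]]'; python3 - <<'E'
from h import *
im=camera("top");cv2.imwrite("pics/t2.png",cv2.resize(im[95:240,300:480,::-1],None,fx=4,fy=4,interpolation=cv2.INTER_CUBIC))
im=camera("side");cv2.imwrite("pics/s2.png",cv2.resize(im[120:300,280:480,::-1],None,fx=3,fy=3,interpolation=cv2.INTER_CUBIC))
E
```

```text
time: 5.65
position: [0.5404, -0.2427, 0.2931]
tool_rot: [-0.485, -0.501, 0.516, -0.497]
ft_force: [-2.6, -1.1, -4.2]
grip_width: 0.0111
```

View pics/s2.png

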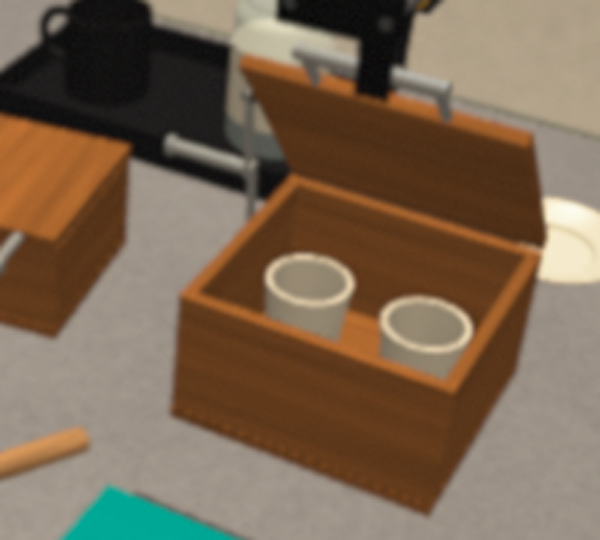

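The stay looks straight (knee pin near crop (210,150)). To be safe I'll press against the stop more firmly for another 0.6 s.

```bash
python3 -m inch '[[[-0.25,0.3,0,0,0],[-0.25,0.3,0,0,0],[-0.2,0.25,0,0,0],[-0.2,0.25,0,0,0],[-0.2,0.25,0,0,0],[-0.2,0.25,0,0,0],[-0.2,0.25,0,0,0],[-0.2,0.25,0,0,0]]]';  python3 -m inch '[[[0,0,0,0,0],[0,0,0,0,0],[0,0,0,0,0]]]'
```

```text
time: 6.42
position: [0.5414, -0.2425, 0.2942]
tool_rot: [-0.472, -0.518, 0.529, -0.479]
ft_force: [-7.5, -3.5, -9.6]
grip_width: 0.0112
time: 6.67
position: [0.5404, -0.2426, 0.2935]
tool_rot: [-0.471, -0.519, 0.53, -0.477]
ft_force: [-3.1, -1.6, -4.9]
grip_width: 0.0112
```

```bash
python3 -m inch '[[[0,0,0,0,0.35],[0,0,0,0,0.35],[0,0,0,0,0.35],[0,0,0,0,0.35]]]'; python3 -m inch '[[[-1,0,0,0.04,0.35],[-2,0,0,0.04,0.35],[-3,0,0,0,0.35],[-2,0,0,0,0.35],[0,0,0,0,0]]]'; python3 - <<'E'
from h import *
im=camera("top");cv2.imwrite("pics/t2.png",cv2.resize(im[75:240,290:480,::-1],None,fx=4,fy=4,interpolation=cv2.INTER_CUBIC))
im=camera("side");cv2.imwrite("pics/s3.png",cv2.resize(im[120:300,280:480,::-1],None,fx=3,fy=3,interpolation=cv2.INTER_CUBIC))
o=robot.get_obs();M=Ro.from_quat(o["tool_rot"]).as_matrix();print(M.round(3),o["position"])
E
```

```text
time: 7.0
position: [0.5445, -0.2418, 0.2968]
tool_rot: [-0.474, -0.516, 0.527, -0.481]
ft_force: [0.5, 0.8, 0.8]
grip_width: 0.0277
time: 7.42
position: [0.5569, -0.2392, 0.3828]
tool_rot: [-0.497, -0.491, 0.544, -0.465]
ft_force: [-0.6, -0.5, 0.9]
grip_width: 0.0277
[[-0.081  0.993 -0.085]
 [-0.015 -0.087 -0.996]
 [-0.997 -0.079  0.022]] [ 0.55506484 -0.23845254  0.37905449]
```

View pics/s3.png

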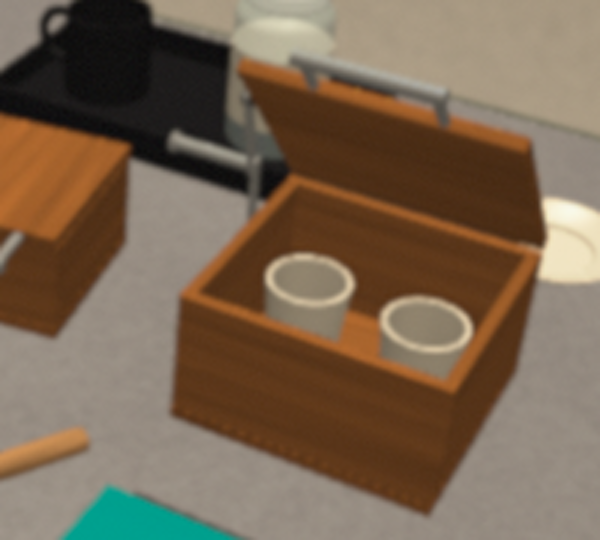

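The lid stands alone and the stay is past straight: the pin head is at crop (175,141) and its root at (255,162).

```bash
python3 - <<'E'
from h import *
for uv in ((175,141),(253,160)): print(ray("side",(280+uv[0]/3-.33,120+uv[1]/3-.33),.147))
E
```

```text
[ 0.62549775 -0.06189881  0.147     ]
[ 0.63202592 -0.12392794  0.147     ]
```

View pics/t2.png

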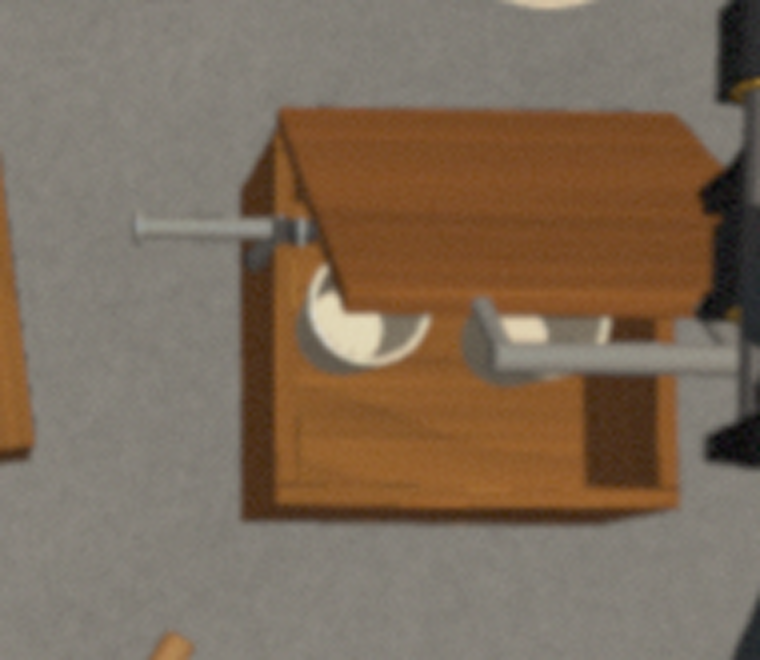

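The top view shows the pin from head (137,226) to (272,230), and the lid standing.

```bash
python3 - <<'E'
from h import *
for uv in ((137,226),(272,230)): print(ray("top",(289.6+uv[0]/4,74.6+uv[1]/4),.147))
o=robot.get_obs();M=Ro.from_quat(o["tool_rot"]).as_matrix();print(o["position"],M.round(3))
w=np.array([.69,-.075,.379]);print((M.T@(w-o["position"])*100).round(2))
E
```

```text
[ 0.62485093 -0.06366372  0.147     ]
[ 0.62397658 -0.12785238  0.147     ]
[ 0.55506484 -0.23845254  0.37905449] [[-0.081  0.993 -0.085]
 [-0.015 -0.087 -0.996]
 [-0.997 -0.079  0.022]]
[ -1.32  11.98 -17.43]
```

```bash
python3 -m inch '[[[0,0,-3,-0.08,0],[0,0,-4,0,0],[-0.4,3,-4,0,0],[-0.3,3,-3,0,0],[-0.3,3,-1,0,0],[0,1.5,0,0,0],[0,0,0,0,0]]]'; python3 - <<'E'
from h import *
o=robot.get_obs();M=Ro.from_quat(o["tool_rot"]).as_matrix();print(M.round(3))
w=np.array([.672,-.08,.138]);print((M.T@(w-o["position"])*100).round(2))
E
```

```text
time: 8.1
position: [0.6569, -0.087, 0.3644]
tool_rot: [-0.475, -0.521, 0.527, -0.475]
ft_force: [0.2, -0.1, -0.4]
grip_width: 0.0007
[[-0.097  0.995 -0.005]
 [-0.006 -0.006 -1.   ]
 [-0.995 -0.097  0.007]]
[22.38  3.69 -0.86]
```

```bash
python3 -m inch '[[[2,2,-0.8,0,0],[3,1.7,0,0,0],[3,0,0,0,0],[3,0,0,0,0],[2.5,0,0,0,0],[2,0,0,0,0],[0,0,0,0,0]]]'; python3 - <<'E'
from h import *
o=robot.get_obs();M=Ro.from_quat(o["tool_rot"]).as_matrix();print(M.round(3))
w=np.array([.672,-.08,.138]);print((M.T@(w-o["position"])*100).round(2))
im=camera("side");cv2.imwrite("pics/s4.png",cv2.resize(im[80:280,280:480,::-1],None,fx=3,fy=3,interpolation=cv2.INTER_CUBIC))
E
```

```text
time: 8.68
position: [0.6726, -0.0793, 0.1922]
tool_rot: [-0.473, -0.524, 0.528, -0.471]
ft_force: [-1.1, -0.8, -0.0]
grip_width: 0.0003
[[-0.108  0.994 -0.006]
 [-0.002 -0.006 -1.   ]
 [-0.994 -0.108  0.003]]
[5.4  0.52 0.06]
```

View pics/s4.png

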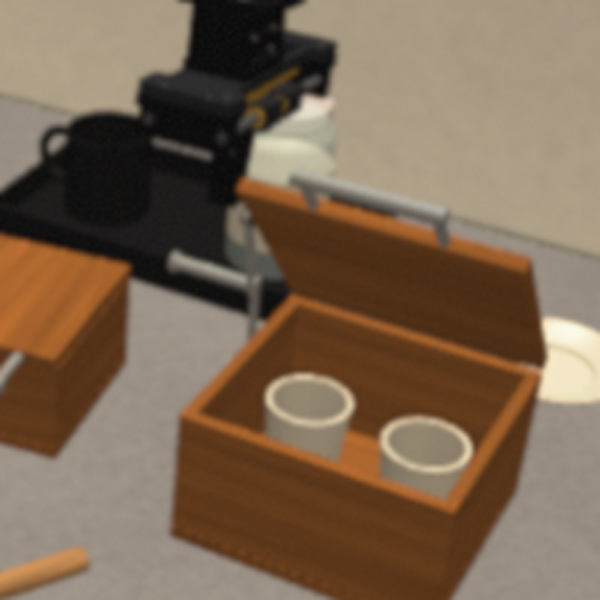

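The lid is still standing and the fingertips (crop (225,195)) are behind and above the pin. I'll check clearance to the jar.

```bash
python3 -m inch '[[[0,0,0,0,0],[0,0,0,0,0],[0,0,0,0,0],[0,0,0,0,0],[0,0,0,0,0],[0,0,0,0,0]]]'; python3 - <<'E'
from h import *
b=ray("side",(373,164),.01);print("jar base front",b)
for z in (.08,.1,.12,.14,.16):print(z,ray("top",(307,8),z),ray("top",(305,43),z),ray("side",(376,114),z))
E
```

```text
time: 9.23
position: [0.6765, -0.0815, 0.2014]
tool_rot: [-0.476, -0.52, 0.526, -0.476]
ft_force: [-0.3, -0.4, -0.7]
grip_width: 0.0003
jar base front [ 0.90402147 -0.03389951  0.01      ]
0.08 [ 0.91060691 -0.03276686  0.08      ] [ 0.83249667 -0.02923975  0.08      ] [1.07108453 0.03999977 0.08      ]
0.1 [ 0.89858985 -0.03176936  0.1       ] [ 0.82240782 -0.02832933  0.1       ] [1.03004536 0.02333726 0.1       ]
0.12 [ 0.88657279 -0.03077187  0.12      ] [ 0.81231896 -0.0274189   0.12      ] [0.98900618 0.00667476 0.12      ]
0.14 [ 0.87455573 -0.02977438  0.14      ] [ 0.8022301  -0.02650848  0.14      ] [ 0.94796701 -0.00998775  0.14      ]
0.16 [ 0.86253867 -0.02877688  0.16      ] [ 0.79214125 -0.02559805  0.16      ] [ 0.90692783 -0.02665026  0.16      ]
```

```bash
python3 -m inch '[[[2.2,0.2,0,0,0],[2.2,0.2,0,0,0],[2,0.2,0,0,0],[0,0,0,0,0]]]'; python3 -m inch '[[[0,0,0,0,0],[0,0,0,0,0],[0,0,0,0,0]]]'
```

```text
time: 9.57
position: [0.6809, -0.0828, 0.1417]
tool_rot: [-0.479, -0.516, 0.524, -0.48]
ft_force: [-0.6, 0.5, 0.1]
grip_width: 0.0005
time: 9.82
position: [0.6821, -0.0829, 0.1439]
tool_rot: [-0.479, -0.515, 0.524, -0.481]
ft_force: [0.5, -0.0, 0.5]
grip_width: 0.0004
```

```bash
python3 -m inch '[[[0.4,-1.2,0,0,0],[0.2,-1.2,0,0,0],[0.1,-1,0,0,0],[0.1,-0.8,0,0,0],[0.1,-0.8,0,0,0],[0.1,-0.8,0,0,0]]]'; python3 -m inch '[[[0.1,-0.8,0,0,0],[0.1,-0.6,0,0,0],[0,0,0,0,0]]]'
```

```text
time: 10.32
position: [0.6291, -0.0841, 0.1462]
tool_rot: [-0.483, -0.509, 0.52, -0.488]
ft_force: [-0.2, 0.4, -0.7]
grip_width: 0.0006
time: 10.57
position: [0.6125, -0.084, 0.1462]
tool_rot: [-0.483, -0.509, 0.52, -0.488]
ft_force: [0.7, -0.0, 0.2]
grip_width: 0.0003
```

```bash
python3 - <<'E'
from h import *
im=camera("side");cv2.imwrite("pics/s5.png",cv2.resize(im[80:280,280:480,::-1],None,fx=3,fy=3,interpolation=cv2.INTER_CUBIC))
E
```

```text
(no output)
```

View pics/s5.png

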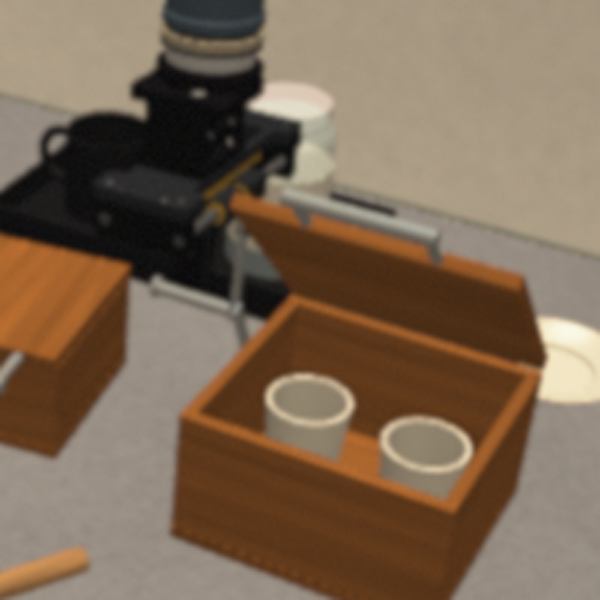

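The knee has broken forward: the pin now runs (155,285) to (240,308) and the lid is a little lower. I'll back off and let it sink.

```bash
python3 -m inch '[[[0,1,-0.5,0,0],[-1,1,-0.5,0,0],[-3,0,0,0,0],[-3,0,0,0,0],[-3,0,0,0,0],[-3,0,-1,0,0],[-3,0,-1,0,0],[-2,0,-1,0,0]]]'; python3 -m inch '[[[0,0,-2,0,0],[0,0,-2,0,0],[0,0,-2,0,0],[0,0,-2,0,0],[0,0,0,0,0],[0,0,0,0,0],[0,0,0,0,0],[0,0,0,0,0]]]'; python3 -m inch '[[[0,0,0,0,0],[0,0,0,0,0],[0,0,0,0,0],[0,0,0,0,0],[0,0,0,0,0],[0,0,0,0,0],[0,0,0,0,0],[0,0,0,0,0]]]';python3 -m inch '[[[0,0,0,0,0],[0,0,0,0,0],[0,0,0,0,0],[0,0,0,0,0],[0,0,0,0,0],[0,0,0,0,0],[0,0,0,0,0],[0,0,0,0,0]]]'; python3 - <<'E'
from h import *
im=camera("side");cv2.imwrite("pics/s6.png",cv2.resize(im[80:300,180:480,::-1],None,fx=2.6,fy=2.6,interpolation=cv2.INTER_CUBIC))
a=camera("top").astype(int);b=cv2.imread("pics/top0.png")[:,:,::-1].astype(int)
d=np.abs(a-b).max(2)>40
print("changed bar region px",d[205:235,380:445].sum(),"small chest",d[105:220,215:300].sum(),"lid",d[100:205,357:462].sum())
E
```

```text
time: 11.28
position: [0.6491, -0.0394, 0.3238]
tool_rot: [-0.482, -0.512, 0.522, -0.483]
ft_force: [1.2, 0.8, -0.4]
grip_width: 0.0002
time: 11.95
position: [0.6609, 0.048, 0.3328]
tool_rot: [-0.487, -0.506, 0.516, -0.49]
ft_force: [-0.3, 0.2, -0.2]
grip_width: 0.0006
time: 12.62
position: [0.6613, 0.0435, 0.3319]
tool_rot: [-0.487, -0.505, 0.518, -0.489]
ft_force: [0.1, 0.7, -0.1]
grip_width: 0.0006
time: 13.28
position: [0.6612, 0.0438, 0.3321]
tool_rot: [-0.487, -0.505, 0.518, -0.489]
ft_force: [0.8, 0.0, -0.4]
grip_width: 0.0006
changed bar region px 201 small chest 6201 lid 4134
```

View pics/s6.png

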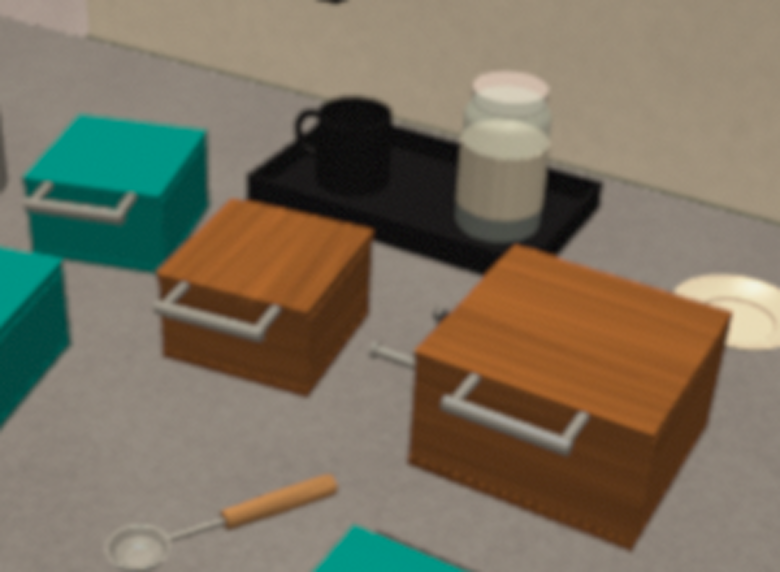

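Both wooden lids look shut (large bar (445,400)-(570,442), small bar (160,307)-(265,330)). I'll do a numeric comparison with the first side image, after a short wait.

```bash
python3 -m inch '[[[0,0,0,0,0],[0,0,0,0,0],[0,0,0,0,0],[0,0,0,0,0],[0,0,0,0,0],[0,0,0,0,0]]]'; python3 - <<'E'
from h import *
a=cv2.GaussianBlur(camera("side"),(3,3),0).astype(int);b=cv2.GaussianBlur(cv2.imread("pics/side0.png")[:,:,::-1],(3,3),0).astype(int)
d=np.abs(a-b).max(2)>30
print("large chest",d[175:285,335:465].sum(),"small",d[155:230,238:328].sum(),"pin",d[205:225,318:340].sum())
if d[175:285,335:465].sum()<150 and d[155:230,238:328].sum()<60: robot.hand_in();print("handed in")
E
```

```text
time: 13.88
position: [0.6612, 0.0438, 0.3321]
tool_rot: [-0.487, -0.505, 0.518, -0.489]
ft_force: [0.2, 0.2, -0.2]
grip_width: 0.0005
large chest 0 small 0 pin 0
the job is handed in; nothing more can be done
handed in
```

The trial is done and handed in at about 14 s of the 56 s allowed.

- **Lifting and locking:** I pinched the larger wooden chest's bar and raised the lid to the stop. I pressed it there for over 0.5 s and let go at about 6.8 s.
- **Standing alone:** Images at about 7.4 s and 8.7 s showed the lid standing on the stay, with the knee past straight. It was left for about 3 s in all before I pushed.
- **Breaking the stay:** I pushed the knee about 3 cm towards the front with the shut fingers. The next image showed the stay broken forward. I then drew the arm clear, and the lid sank shut.

**Last checks:** The final side image matches the first one with no changed pixels at the large chest, the stay pin or the small chest. Both lids are therefore shut, and the tool is touching nothing (force about 0.3 N). An earlier comparison from the top camera did show changes. I put them down to the arm blocking the view and did not check further, since the side view was clear.

The wrist tilted about 5 degrees during the work, with no visible effect.

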